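# Gauge a round cabinet window

### The job

Set up the round inspection window for its diameter check on the bench comparator. Gently nudge the window across the steel table until it is pressed home against both stops at once; only then slide the dial gauge up until its plunger rests on the rim and the red pointer stands about at the dial's top mark, and leave everything sitting like that. The window's edge chips under a hard push, the plunger must never be driven to the end of its travel, and the other things on the bench stay where they are.

Things in the scene. Friction and masses are not known exactly. Their poses are not given: they have to be found in the camera images.
- comparator: Bench comparator fixed to the bench: grey cast base 395 x 210 x 22 mm with a bright steel table, two stops and a dial gauge on a slide. Origin on the underside, below the window's home (stops at mid-setting). +x is the gauge axis, level, from gauge to stops; z up. The bare steel table has its top at z 37 mm and spans x -92 to 40, y -75 to 75 mm.
- stop_left_mid (a point): Where the left stop's ball would face the window at mid-setting: 45 mm from the home axis, 60 degrees to the left (+y side) of the comparator's +x, 49 mm up. The stop: 10 mm steel ball on a stud from a dark block 65 to 99 mm out, 24 mm wide, 64 mm high. It was clamped by hand up to 4 mm nearer or farther along its radial slot, on its own; no reading tells how much: feel for it. It does not give.
- stop_right_mid (a point): Where the right stop's ball would face the window at mid-setting: 45 mm from the home axis, 60 degrees to the right (-y side) of the comparator's +x, 49 mm up. The stop: 10 mm steel ball on a stud from a dark block 65 to 99 mm out, 24 mm wide, 64 mm high. It was clamped by hand up to 4 mm nearer or farther along its radial slot, on its own; no reading tells how much: feel for it. It does not give.
- window: Round window: aluminium ring with grey glass, 90 mm across, 22 mm tall, 0.23 kg, lying loose on the table up to 55 mm short of home and 22 mm aside. Too wide to grip: push its upright rim. Slides at 0.5 N. Origin: centre of underside. Chips if the robot pushes over 15 N; press it home with 5 to 8 N (both stops must feel 2 N together for 0.2 s, plunger still clear).
- carriage (a joint): Position of the dial gauge's carriage on its slide, m: 0 = drawn right back, grows towards the stops, at most 0.112. With the plunger out, the front of its 8 mm ball (49 mm above the underside, at y = 0) stands at comparator x = -0.140 + this value. The slide drags with about 6 N and stays where it is left.
- knob_grip (a point): Knob for sliding the carriage: dark knurled upright post, 18 mm diameter, 36 to 75 mm above the comparator's underside; this point is on its axis at 58 mm, 44 mm behind the middle of the dial and 112 mm behind the front of the plunger's ball. The carriage plate round its foot (52 mm wide) has its top at 36 mm. Moves with the carriage.
- dial (a point): Middle of the round dial, which faces up: 58 mm across, white with black marks, 63 mm above the underside. The wide top mark is on the knob's side. The red pointer turns clockwise from above, 30 degrees per mm of plunger: it rests 120 degrees before the top mark and reaches it at 4 mm.
- plunger (a joint): How far the gauge's spring plunger is pressed in, m: 0 = fully out, 0.004 = pointer at the top mark, 0.008 = end of travel. 1 N starts it, 0.25 N more per mm. About at the top mark means within 45 degrees (0.0025 to 0.0055).
- wire_spool: Bystander: spool of grey wire standing on the bench, 90 mm diameter, 70 mm tall. Origin at the centre of its underside.
- screwdriver: Bystander: screwdriver lying on the bench, about 0.2 m long. Origin at its underside.
- cleaner: Bystander: white bottle with a black cap, 60 mm diameter, 170 mm tall. Origin at the centre of its underside.

How it is judged:
On the way:
1. the window is pressed against both stops at once while the gauge plunger is clear of it (contact force between window and stop_left above 2 N and contact force between window and stop_right above 2 N and value of joint plunger below 0.0004 m), for 0.2 s.
At the end, for the whole second after the job is handed in: The window lies flat and still on the table, touching both stops (at least 0.2 N on each) and the gauge plunger, which is pressed in between 2.5 and 5.5 mm (pointer within 45 degrees of the top mark); the carriage is let go and stays (contact force between window and stop_left above 0.2 N and contact force between window and stop_right above 0.2 N and value of joint plunger between 0.0025 and 0.0055 m and angle between window's own z axis and vertical below 0.05 rad and linear speed of window below 0.01 m/s and velocity of joint carriage below 0.003 m/s).
It fails at once if the robot pushes the window with more than 15 N (contact force between any of the arm, the fingers and window above 15 N).
It fails at once if the gauge plunger is driven to the end of its travel (value of joint plunger above 0.0076 m).
It fails at once if the window is tipped up (angle between window's own z axis and vertical above 0.15 rad).
It fails at once if a bystander is moved by more than 20 mm (distance of any of wire_spool, screwdriver, cleaner from where it was at the start of the episode above 0.02 m).
It also fails if it takes over 67 s, if anything falls off the work surface, if the arm or the gripper's body presses on something with over 40 N, if the wrist force passes 120 N, or if a joint passes its speed limit or range.

### The arm

A 6-joint arm with a two-finger parallel gripper is mounted at the origin on the work surface. World frame = base frame: x ahead of the robot, y to its left, z up, the work surface at z = 0. Lengths are in m, angles in rad, forces in N, time in s.
With the tool pointing down it reaches from about 0.35 to 0.85 m from the base axis. Payload 8.1 kg.
Tool frame: the origin (TCP) lies on the centre line of the jaws, within the pads' length; the fingertips stand robot.tip_extent ahead of it and the grasp point (between the pads) lies 11 mm behind it (robot.tip_extent is the distance from the TCP to the fingertips, in m); y points along the fingers, z is the direction in which the jaws open and shut, and the axes are right-handed (so a half turn about y gives the same grasp; the last joint's range is limited). The gripper opens to 93 mm and grips with 3 to 60 N. Pads are 15 mm wide; open, the fingers measure 128 mm over their backs; the gripper's body (75 mm by 188 mm) begins 65 mm behind the grasp point.
Start: joints at [1.186, 0.13, 1.488, -0, 1.523, -0.085], TCP at [0.177, 0.573, 0.227] pointing down, gripper open.
Joint ranges: [-2.96, 2.96], [-0.89, 2.26], [0.02, 2.5], [-1.34, 4.48], [0, 2.73], [-2.66, 2.66]. Speed limits (rad/s): [2.39, 2.39, 2.79, 3.14, 3.14, 3.14].

### API

Orientations are given as a rotation vector (axis times angle).
In Python, from plant import monitor, optics, robot gives the robot as it stands.
- The arm moves only by the shell command python3 -m inch 'ROWS' [OPENING] [FORCE]. ROWS is JSON, a list that holds one entry, the list of rows, each a list of 6 numbers: the shift along the tool's x, y, z in mm, then the turn, a rotation vector about the tool's x, y, z in rad. A call has 1 to 8 rows; each row shifts and turns the commanded pose from where the row before left it, along the tool's axes as they then stand; what a row does not reach is not made up. A row lasts 1/8 s, in which the tool goes at most 62.5 mm and 10.7 degrees, less where a joint would pass 70% of its speed; a pose out of reach is approached as far as the arm can. A call is refused whole if a number of a shift passes 62.5 or a number of a turn 0.188, either way. A call with a gripper value outside its range is refused whole. OPENING is the finger opening in mm, from 0 to 93, set as the call begins (- or left out, the last holds). The fingers move at their own pace and stop on an object; FORCE is the grip in N (left out, the last holds). Time passes only in rows, so rows that do not move let the fingers close. It gives the time, the measured TCP pose, the force and the opening at its end, in the units of the state.
- monitor.read_state(): the state, without advancing time (a new reading comes with each control period).
- optics.read_camera(name): name is "side" or "top"; returns a dict with "image" (480x640x3 uint8, blue, green, red), "fx", "fy", "cx", "cy" (pixels), "rvec" (rotation vector, rad) and "tvec" (3), from world to camera coordinates, as OpenCV has them. Camera axes: x right, y down, z forward; pixel columns grow to the right and rows downward; lengths in m; the calibration is good to about 2 mm. A picture is of the moment at which its call begins. There is no depth.
- robot.close_job(): hands the job in, once; it reports no verdict.
The state is a dict: "t": time; "q": joint angles; "dq": joint speeds; "joint_torque": joint torques, N m; "tool_pos": TCP position; "orientation": TCP orientation; "force": force on the tool from outside, world axes, zero at the start; "wrist_torque": the same for the moment, N m; "opening": finger opening in m.
Only numpy, scipy, OpenCV 4.12 (cv2) and the standard library are available. Lean on these libraries where they do the work, as an engineer would, in place of code of your own. Each camera call takes 0.05 s, during which the arm holds its last target.

## Working session

There is one attempt and no reset: what is moved stays moved. The work goes in short steps, Python scripts to look and compute and a shell command to move; the robot and the scene stay as the last step left them, time stands still between calls to the robot, and variables do not carry over. Pictures are saved under pics/ and viewed, and the job is handed in when it is done.

```bash
ls; mkdir -p pics; python3 - <<'E'
from plant import monitor, optics, robot
import cv2,numpy as np
s=monitor.read_state();print(s, robot.tip_extent)
for n in("side","top"):
    c=optics.read_camera(n);cv2.imwrite(f"pics/{n}0.png",c["image"])
    R=cv2.Rodrigues(np.array(c["rvec"]))[0];print(n,c["fx"],c["fy"],c["cx"],c["cy"],R,-R.T@np.array(c["tvec"]))
E
```

```text
pics
{'t': 0.0, 'q': array([ 1.18560227e+00,  1.31140885e-01,  1.48927424e+00, -3.25747477e-05,
        1.52300453e+00, -8.54527575e-02]), 'dq': array([-0.0011559 , -0.00013931, -0.00090072,  0.00053333, -0.00071872,
       -0.00029162]), 'joint_torque': array([-3.51464856e-03, -5.59805775e+01, -4.91779375e+01,  7.64397718e-02,
        3.46838334e-02, -1.14540508e-04]), 'tool_pos': array([0.17697445, 0.57272396, 0.22560232]), 'orientation': array([-1.55975044,  0.23562404, -0.23500255]), 'force': array([-0.73236645,  0.03761186, -0.76050805]), 'wrist_torque': array([0.07279084, 0.00215865, 0.02220231]), 'opening': 0.09328840667313458} 0.008
side 580.0173887533164 580.0173887533164 319.81640912273986 241.09043957738254 [[ 0.94979799 -0.31275685 -0.00818152]
 [-0.17686908 -0.51518819 -0.83862892]
 [ 0.25807192  0.79797511 -0.54464172]] [ 0.27207139 -0.94392049  0.7287685 ]
top 443.0746391177976 443.0746391177976 324.1168884463492 243.42528172262536 [[ 0.00596402 -0.99995409  0.00749999]
 [-0.99702634 -0.00652247 -0.07678499]
 [ 0.07683039 -0.00701974 -0.99701947]] [0.46372608 0.0026221  1.08001594]
```

View pics/side0.png

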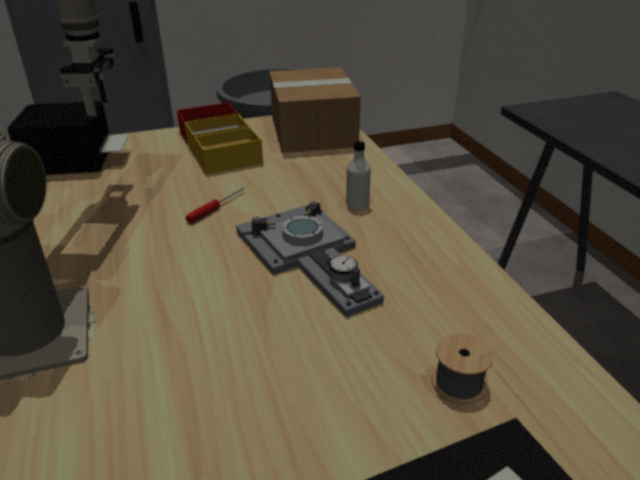

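View pics/top0.png

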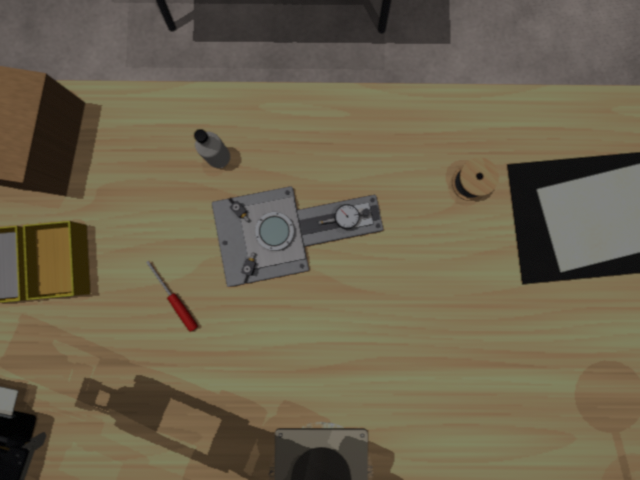

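The side view shows the comparator at about (310,250). In the top view its plate is at about (262,237), the window at (275,231), the dial at (347,216) and the stops at (238,208) and (248,268). I'll zoom in.

```bash
python3 - <<'E'
import cv2
a=cv2.imread("pics/top0.png")[175:300,200:395];cv2.imwrite("pics/topz.png",cv2.resize(a,None,fx=4,fy=4,interpolation=cv2.INTER_CUBIC))
a=cv2.imread("pics/side0.png")[190:320,225:395];a=cv2.convertScaleAbs(a,alpha=1.6);cv2.imwrite("pics/sidez.png",cv2.resize(a,None,fx=4,fy=4,interpolation=cv2.INTER_CUBIC))
E
```

```text
(no output)
```

View pics/topz.png

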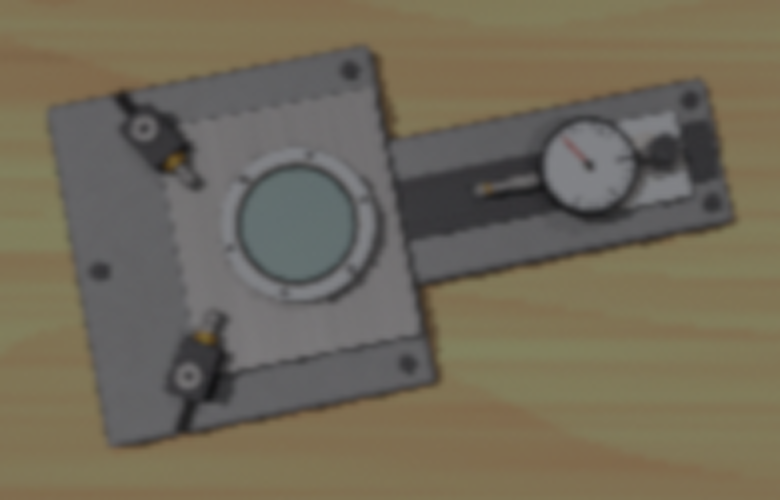

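View pics/sidez.png

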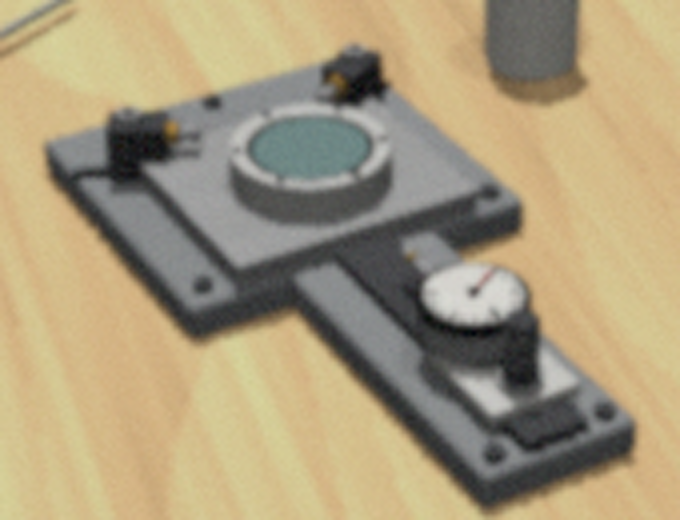

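```bash
cat > h.py <<'E'
import cv2,numpy as np
from scipy.optimize import least_squares
from plant import monitor, optics, robot
cams={n:optics.read_camera(n) for n in("side","top")}
def proj(n,P):
    c=cams[n];K=np.array([[c["fx"],0,c["cx"]],[0,c["fy"],c["cy"]],[0,0,1.]])
    return cv2.projectPoints(np.array(P,float).reshape(-1,3),np.array(c["rvec"]),np.array(c["tvec"]),K,None)[0].reshape(-1,2)
def unz(n,z):
    o={"top":(200,175),"side":(225,190)}[n]
    return np.array(o)+(np.array(z,float)+.5)/4-.5
def c2w(p,P):
    P=np.array(P,float);c,s=np.cos(p[2]),np.sin(p[2])
    return np.array([p[0]+c*P[0]-s*P[1],p[1]+s*P[0]+c*P[1],P[2]])
E
cat > fit.py <<'E'
from h import *
T="top";S="side"
# p: X,Y,yaw,carriage,x0(base +x end),winx,winy,  cam shifts top(2px) side(2px)
def obs(p):
    c=p[3];w=(p[5],p[6],.059)
    return [(T,(378,88),(-.092,-.075,.037)),(T,(420,335),(-.092,.075,.037)),(T,(207,378),(.04,.075,.037)),
    (T,(48,107),(p[4],-.105,.022)),(T,(112,445),(p[4],.105,.022)),
    (T,(735,220),(p[4]-.395,p[7],.022)),(T,(705,80),(p[4]-.395,-p[7],.022)),
    (T,(588,163),(-.208+c,0,.063)),(T,(663,150),(-.252+c,0,.075)),(T,(298,224),w),
    (S,(240,268),(-.092,.075,.037)),(S,(490,188),(-.092,-.075,.037)),
    (S,(48,147),(p[4],.105,.022)),(S,(473,294),(-.208+c,0,.063)),(S,(311,147),w)]
def res(p):
    o=obs(p);r=[]
    for n,z,P in o:
        d=proj(n,c2w(p,P))[0]-unz(n,z)
        d=d+(p[8:10] if n==S else 0)
        r+=list(d)
    return np.array(r+list(np.array(p[8:10])*.5))
p0=[.47,.12,1.7,.0,.1,-.03,0,.04,0,0]
f=least_squares(res,p0,loss="soft_l1")
print(np.round(f.x,4));print(np.round(res(f.x)[:-2].reshape(-1,2),2))
p=f.x;np.save("p.npy",p)
print("win world",c2w(p,(p[5],p[6],.037)),"knob",c2w(p,(-.252+p[3],0,.058)),"home",c2w(p,(0,0,0)))
E
python3 fit.py
```

```text
[ 5.6440e-01  1.4370e-01  1.7723e+00  4.3000e-03  1.0480e-01 -3.3000e-02
  5.0000e-04  4.3400e-02  1.3966e+00  7.7110e-01]
[[-0.54 -0.42]
 [ 1.01 -0.35]
 [-0.94 -0.2 ]
 [-0.29 -0.53]
 [-0.76  0.9 ]
 [ 0.95 -0.22]
 [ 1.11 -0.24]
 [-0.18  1.02]
 [ 0.2  -0.14]
 [ 0.01  0.34]
 [ 0.39  0.42]
 [-1.55  0.96]
 [-0.56 -1.33]
 [ 0.43 -0.27]
 [ 0.3  -0.2 ]]
win world [0.57056211 0.11127081 0.037     ] knob [ 0.61398356 -0.09893625  0.058     ] home [0.5644147  0.14373221 0.        ]
```

```bash
cat > d.py <<'E'
# usage: d.py x y z (comparator frame mm of the fingertip centre target); prints present state and shift needed in tool axes (mm), turn needed
import sys,numpy as np
from scipy.spatial.transform import Rotation as Ro
from plant import monitor
p=np.load("p.npy");s=monitor.read_state()
Rc=Ro.from_euler("z",p[2]).as_matrix();o=np.array([p[0],p[1],0])
Rt=Ro.from_rotvec(s["orientation"]).as_matrix()
cur=Rc.T@(s["tool_pos"]-o)*1000
Rd=Rc@np.array([[1,0,0],[0,0,1],[0,-1,0]]).T.T
Rd=np.column_stack([Rc[:,0],[0,0,-1],Rc[:,1]])
print("t",round(s["t"],2),"TCP comp mm",cur.round(2),"force comp",(Rc.T@s["force"]).round(2),"open",round(s["opening"]*1000,1))
print("turn needed (tool)",(Ro.from_matrix(Rt.T@Rd).as_rotvec()).round(4))
if len(sys.argv)>3:
    t=np.array([float(a) for a in sys.argv[1:4]]);t[2]+=8
    d=Rc@(t-cur);print("shift now-tool",(Rt.T@d).round(1),"aligned tool",(Rd.T@d).round(1), "world",d.round(1))
E
python3 d.py -110 0 100
```

```text
t 0.2 TCP comp mm [498.02 293.62 225.96] force comp [ 0.22 -0.19  0.45] open 92.9
turn needed (tool) [ 6.0000e-04 -2.0721e+00 -1.3000e-03]
shift now-tool [ 549.7  118.4 -391.9] aligned tool [-608.   118.  -293.6] world [ 409.4 -537.  -118. ]
```

```bash
sed -i 's/^Rd=np.column_stack.*/Rd=np.column_stack([-Rc[:,0],[0,0,-1],-Rc[:,1]])/' d.py; python3 d.py -110 0 100; python3 -m inch '[[[0,0,0,0,0.18,0],[0,0,0,0,0.18,0],[0,0,0,0,0.18,0],[0,0,0,0,0.18,0],[0,0,0,0,0.18,0],[0,0,0,0,0.17,0],[0,0,0,0,0,0]]]' 0 30; python3 d.py -110 0 100
```

```text
t 0.2 TCP comp mm [498.02 293.62 225.96] force comp [ 0.22 -0.19  0.45] open 92.9
turn needed (tool) [1.1000e-03 1.0695e+00 5.0000e-04]
shift now-tool [ 549.7  118.4 -391.9] aligned tool [608.  118.  293.6] world [ 409.4 -537.  -118. ]
t: 1.08
tool_pos: [0.1771, 0.5731, 0.2264]
orientation: [-1.298, 1.059, -1.059]
force: [-0.4, 0.5, -0.4]
opening: 0.0278
t 1.07 TCP comp mm [498.19 293.5  226.38] force comp [ 0.59  0.29 -0.37] open 27.8
turn needed (tool) [0.0002 0.0005 0.0004]
shift now-tool [608.3 118.5 293.2] aligned tool [608.2 118.4 293.5] world [ 409.3 -537.2 -118.4]
```

```bash
python3 -m inch '[[[30,0,15,0,0,0],[50,0,24,0,0,0],[50,0,24,0,0,0],[50,0,24,0,0,0],[50,0,24,0,0,0],[50,0,24,0,0,0],[50,0,24,0,0,0],[50,0,24,0,0,0]]]' ; python3 -m inch '[[[50,0,24,0,0,0],[50,0,24,0,0,0],[50,0,24,0,0,0],[50,10,24,0,0,0],[25,20,13,0,0,0],[0,20,0,0,0,0],[0,0,0,0,0,0]]]' ; python3 d.py -110 0 100
```

```text
t: 2.08
tool_pos: [0.4332, 0.2359, 0.2268]
orientation: [-1.299, 1.056, -1.056]
force: [0.8, 0.3, 0.3]
opening: 0.0005
t: 2.95
tool_pos: [0.5821, 0.0393, 0.174]
orientation: [-1.301, 1.062, -1.055]
force: [-0.2, 0.6, -0.7]
opening: 0.0002
t 2.95 TCP comp mm [-105.84    3.56  174.05] force comp [ 0.63  0.12 -0.74] open 0.2
turn needed (tool) [ 0.0046  0.0016 -0.0014]
shift now-tool [ 4.3 66.   3.9] aligned tool [ 4.2 66.   3.6] world [  4.3  -3.4 -66. ]
```

```bash
python3 -m inch '[[[0,20,4,0,0,0],[-1,30,0,0,0,0],[-1,30,0,0,0,0],[0,0,0,0,0,0],[0,0,0,0,0,0]]]' ; python3 d.py -103 0 46
python3 - <<'E'
from h import *
for n,(x,y,w,h) in {"top":(200,150,195,150),"side":(225,130,195,180)}.items():
    a=cams[n]["image"][y:y+h,x:x+w];a=cv2.convertScaleAbs(a,alpha=1.5)
    cv2.imwrite(f"pics/{n}1.png",cv2.resize(a,None,fx=3,fy=3,interpolation=cv2.INTER_CUBIC))
E
```

```text
t: 3.58
tool_pos: [0.5882, 0.0421, 0.0978]
orientation: [-1.297, 1.058, -1.06]
force: [-0.6, -1.0, 0.3]
opening: 0.0006
t 3.58 TCP comp mm [-104.38   -2.95   97.83] force comp [-0.86  0.8   0.28] open 0.6
turn needed (tool) [-0.0014  0.0007  0.0003]
shift now-tool [-1.4 43.8 -3. ] aligned tool [-1.4 43.8 -3. ] world [ -3.2   0.8 -43.8]
```

View pics/top1.png

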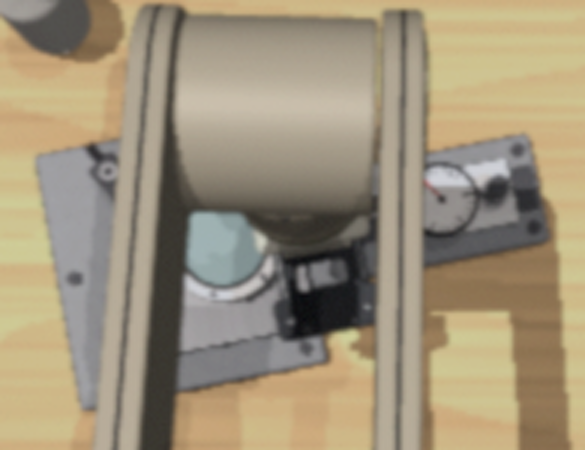

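View pics/side1.png

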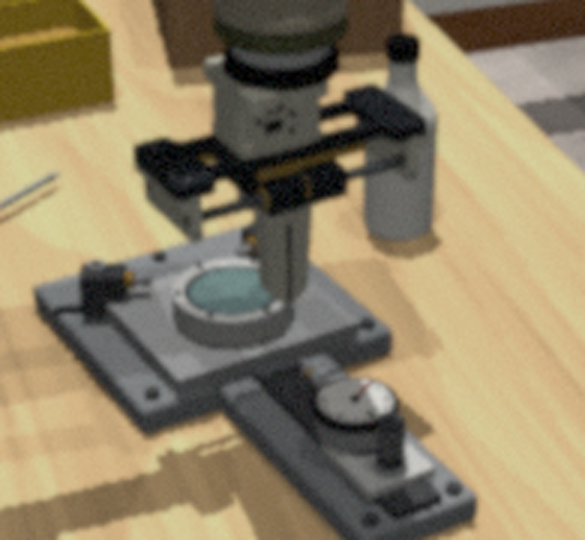

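The side view shows the closed fingertips at (285,295), just in front of the window's near rim at (235,300), with the plunger clear behind them. I'll lower them.

```bash
python3 -m inch '[[[-1,15,-3,0,0,0],[0,20,0,0,0,0],[0,10,0,0,0,0],[0,2,0,0,0,0],[0,0,0,0,0,0],[0,0,0,0,0,0]]]' ; python3 d.py -98 0 42
```

```text
t: 4.42
tool_pos: [0.585, 0.0418, 0.0503]
orientation: [-1.297, 1.059, -1.06]
force: [0.3, 0.5, 0.1]
opening: 0.0004
t 4.42 TCP comp mm [-103.96    0.21   50.28] force comp [ 0.43 -0.39  0.15] open 0.4
turn needed (tool) [-0.001  -0.0006  0.0002]
shift now-tool [-6.   0.3  0.2] aligned tool [-6.   0.3  0.2] world [-1.   5.9 -0.3]
```

```bash
python3 -m inch '[[[-2,0,0,0,0,0],[-3,0,0,0,0,0],[-3,0,0,0,0,0],[-3,0,0,0,0,0],[-3,0,0,0,0,0],[-3,0,0,0,0,0],[-2,0,0,0,0,0],[-2,0,0,0,0,0]]]'; python3 d.py;  python3 -m inch '[[[-2,0,0,0,0,0],[-2,0,0,0,0,0],[-2,0,0,0,0,0],[-2,0,0,0,0,0],[-2,0,0,0,0,0],[-1,0,0,0,0,0],[-1,0,0,0,0,0],[0,0,0,0,0,0]]]'; python3 d.py
python3 - <<'E'
from h import *
for n,(x,y,w,h) in {"side":(225,130,195,180)}.items():
    a=cams[n]["image"][y:y+h,x:x+w];a=cv2.convertScaleAbs(a,alpha=1.5)
    cv2.imwrite(f"pics/{n}2.png",cv2.resize(a,None,fx=3,fy=3,interpolation=cv2.INTER_CUBIC))
E
```

```text
t: 5.42
tool_pos: [0.5802, 0.0625, 0.0496]
orientation: [-1.298, 1.06, -1.06]
force: [0.3, 0.1, 0.2]
opening: 0.0004
t 5.42 TCP comp mm [-82.77   0.75  49.62] force comp [ 0.05 -0.27  0.16] open 0.4
turn needed (tool) [ 0.     -0.0005  0.0001]
t: 6.42
tool_pos: [0.5779, 0.0743, 0.0496]
orientation: [-1.298, 1.06, -1.06]
force: [-0.3, 0.2, -1.0]
opening: 0.0006
t 6.42 TCP comp mm [-70.74   0.73  49.63] force comp [ 0.27  0.24 -0.96] open 0.6
turn needed (tool) [ 0.     -0.0004 -0.0001]
```

View pics/side2.png

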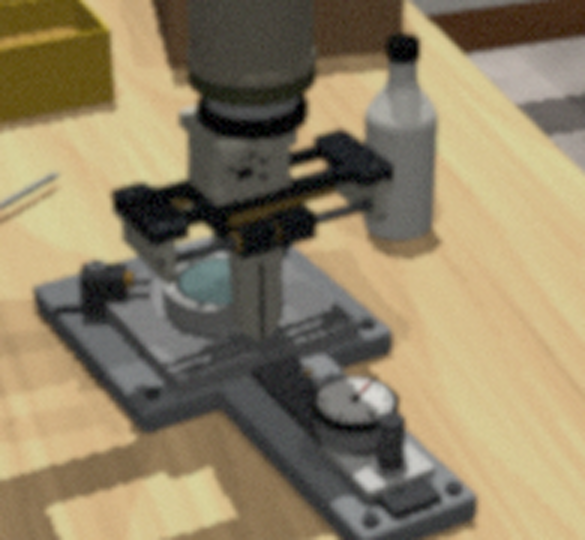

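The fingers at (257,325) touch the near rim, and the window has moved slightly towards the stops. I'll continue in small steps and watch the force.

```bash
python3 -m inch '[[[-1.5,0,0,0,0,0],[-1.5,0,0,0,0,0],[-1,0,0,0,0,0],[-1,0,0,0,0,0],[0,0,0,0,0,0]]]'; python3 d.py;  python3 -m inch '[[[-1,0,0,0,0,0],[-1,0,0,0,0,0],[-1,0,0,0,0,0],[0,0,0,0,0,0]]]'; python3 d.py
```

```text
t: 7.15
tool_pos: [0.5769, 0.0793, 0.0497]
orientation: [-1.298, 1.06, -1.06]
force: [-0.9, -0.5, -0.1]
opening: 0.0003
t 7.15 TCP comp mm [-65.66   0.7   49.66] force comp [-0.34  1.01 -0.14] open 0.3
turn needed (tool) [-0.     -0.0004 -0.0001]
t: 7.65
tool_pos: [0.5762, 0.0822, 0.0496]
orientation: [-1.298, 1.06, -1.06]
force: [-0.1, -0.4, -0.4]
opening: 0.0001
t 7.65 TCP comp mm [-62.68   0.74  49.61] force comp [-0.34  0.18 -0.35] open 0.1
turn needed (tool) [ 0.     -0.0004 -0.0001]
```

```bash
for i in 1 ; do python3 -m inch '[[[-0.5,0,0,0,0,0],[-0.5,0,0,0,0,0]]]' >/dev/null; python3 d.py|head -1; done;  python3 -m inch '[[[-0.5,0,0,0,0,0],[-0.5,0,0,0,0,0]]]'>/dev/null; python3 d.py|head -1;python3 -m inch '[[[-0.5,0,0,0,0,0],[-0.5,0,0,0,0,0]]]'>/dev/null; python3 d.py|head -1
```

```text
t 7.9 TCP comp mm [-61.84   0.71  49.65] force comp [-0.47  0.45 -0.  ] open 0.4
t 8.15 TCP comp mm [-60.82   0.69  49.66] force comp [-0.65 -0.48  0.34] open 0.5
t 8.4 TCP comp mm [-59.78   0.73  49.64] force comp [-0.9  -0.03 -0.61] open 0.4
```

```bash
python3 -m inch '[[[-0.4,0,0,0,0,0],[-0.4,0,0,0,0,0]]]' >/dev/null; python3 d.py|head -1;  python3 -m inch '[[[-0.4,0,0,0,0,0],[-0.4,0,0,0,0,0]]]'>/dev/null; python3 d.py|head -1;python3 -m inch '[[[-0.4,0,0,0,0,0],[-0.4,0,0,0,0,0]]]'>/dev/null; python3 d.py|head -1
python3 - <<'E'
from h import *
for n,(x,y,w,h) in {"side":(225,180,120,110),"top":(200,170,130,110)}.items():
    a=cams[n]["image"][y:y+h,x:x+w];a=cv2.convertScaleAbs(a,alpha=1.6)
    cv2.imwrite(f"pics/{n}3.png",cv2.resize(a,None,fx=5,fy=5,interpolation=cv2.INTER_CUBIC))
E
```

```text
t 8.65 TCP comp mm [-59.     0.7   49.66] force comp [-0.59  0.27 -0.81] open 0.7
t 8.9 TCP comp mm [-58.2    0.72  49.63] force comp [-0.78  0.27  0.08] open 0.3
t 9.15 TCP comp mm [-57.45   0.77  49.62] force comp [-1.3  -0.44 -0.31] open 0.7
```

View pics/side3.png

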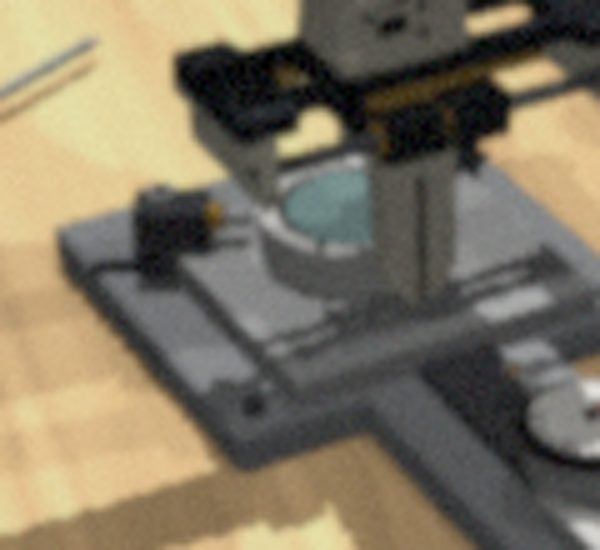

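View pics/top3.png

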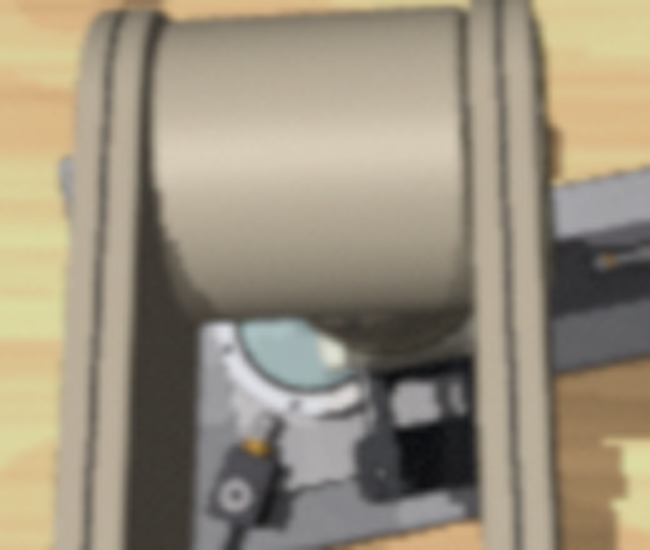

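The left stop's ball at (268,420) in the top view is nearly touching the rim. I'll use finer steps.

```bash
python3 -m inch '[[[-0.3,0,0,0,0,0],[-0.3,0,0,0,0,0]]]' >/dev/null; python3 d.py|head -1;  python3 -m inch '[[[-0.3,0,0,0,0,0],[-0.3,0,0,0,0,0]]]'>/dev/null; python3 d.py|head -1;python3 -m inch '[[[-0.3,0,0,0,0,0],[-0.3,0,0,0,0,0]]]'>/dev/null; python3 d.py|head -1
```

```text
t 9.5 TCP comp mm [-56.86   0.73  49.64] force comp [-0.62 -0.15 -0.01] open 0.6
t 9.75 TCP comp mm [-56.23   0.77  49.62] force comp [-1.32 -0.09  0.32] open 0.6
t 10.0 TCP comp mm [-55.6    0.74  49.62] force comp [-0.93  0.15  0.7 ] open 0.1
```

```bash
python3 -m inch '[[[-0.3,0,0,0,0,0],[-0.3,0,0,0,0,0]]]' >/dev/null; python3 d.py|head -1;  python3 -m inch '[[[-0.3,0,0,0,0,0],[-0.3,0,0,0,0,0]]]'>/dev/null; python3 d.py|head -1
```

```text
t 10.25 TCP comp mm [-55.01   0.72  49.66] force comp [-1.55  0.32  0.13] open 0.4
t 10.5 TCP comp mm [-54.72   0.7   49.63] force comp [-4.21 -0.    0.25] open 0.5
```

```bash
cat > f.py <<'E'
from plant import monitor
import numpy as np
E
python3 -m inch '[[[-0.2,0,0,0,0,0],[0,0,0,0,0,0]]]' >/dev/null; python3 d.py|head -1;  python3 -m inch '[[[0,0,0,0,0,0],[0,0,0,0,0,0]]]'>/dev/null; python3 d.py|head -1
```

```text
t 10.75 TCP comp mm [-54.58   0.72  49.64] force comp [-4.42  1.24  0.15] open 0.4
t 11.0 TCP comp mm [-54.5    0.68  49.67] force comp [-4.58 -0.23 -0.1 ] open 0.5
```

```bash

python3 -m inch '[[[-0.2,0,0,0,0,0],[0,0,0,0,0,0]]]' >/dev/null; python3 d.py|head -1;  python3 -m inch '[[[0,0,0,0,0,0],[0,0,0,0,0,0]]]'>/dev/null; python3 d.py|head -1
python3 -m inch '[[[0,0,0,0,0,0]]]'>/dev/null; python3 d.py|head -1
```

```text
t 11.25 TCP comp mm [-54.45   0.68  49.66] force comp [-6.24 -0.37 -0.76] open 0.4
t 11.5 TCP comp mm [-54.42   0.68  49.67] force comp [-5.31 -0.53  0.49] open 0.4
t 11.62 TCP comp mm [-54.42   0.69  49.67] force comp [-6.06 -0.32  0.73] open 0.4
```

Force is steady at about 6 N along the axis with almost no sideways component, so both stops are bearing and the position has stopped creeping. I'll back off, lift and check.

```bash

python3 -m inch '[[[0.5,0,0,0,0,0],[1,0,0,0,0,0],[2,0,0,0,0,0],[4,0,0,0,0,0],[6,0,0,0,0,0],[4,0,0,0,0,0],[0,-15,0,0,0,0],[0,-25,0,0,0,0]]]' 
python3 -m inch '[[[15,-25,0,0,0,0],[40,0,0,0,0,0],[50,0,0,0,0,0],[50,0,0,0,0,0],[40,0,0,0,0,0],[15,0,0,0,0,0],[0,0,0,0,0,0],[0,0,0,0,0,0]]]'  >/dev/null
python3 d.py -285 0 48
python3 - <<'E'
from h import *
for n,(x,y,w,h) in {"side":(225,170,200,150),"top":(200,170,200,150)}.items():
    a=cams[n]["image"][y:y+h,x:x+w];a=cv2.convertScaleAbs(a,alpha=1.6)
    cv2.imwrite(f"pics/{n}4.png",cv2.resize(a,None,fx=4,fy=4,interpolation=cv2.INTER_CUBIC))
E
```

```text
t: 12.62
tool_pos: [0.5773, 0.0734, 0.09]
orientation: [-1.299, 1.061, -1.059]
force: [-0.2, -0.5, -0.4]
opening: 0.0005
t 13.62 TCP comp mm [-280.11    0.63  114.81] force comp [ 0.1  -0.56  1.61] open 0.6
turn needed (tool) [ 0.      0.0004 -0.0006]
shift now-tool [ 4.9 58.8  0.6] aligned tool [ 4.9 58.8  0.6] world [  1.6  -4.7 -58.8]
```

View pics/side4.png

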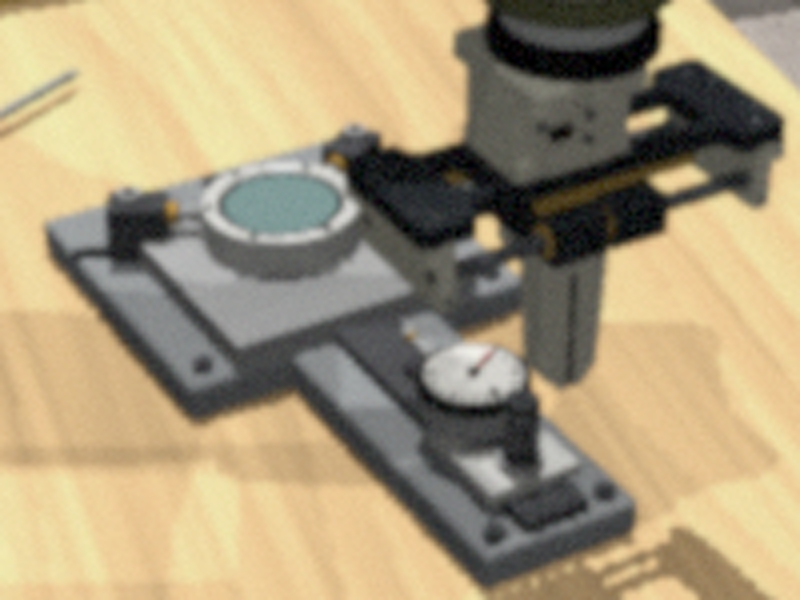

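View pics/top4.png

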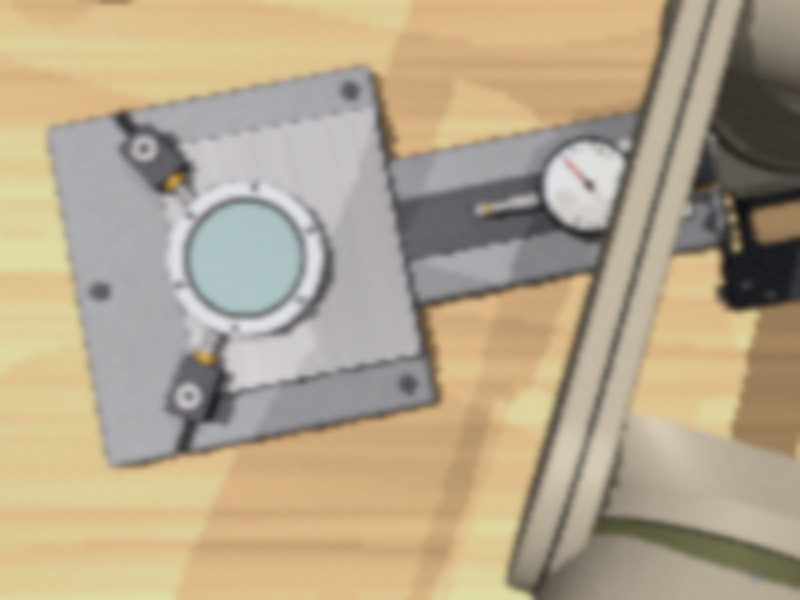

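Both balls meet the rim, at (190,205) and (220,345) in the top view, so the window is home. Before lowering I'll check the finger alignment with the knob by projection.

```bash
python3 - <<'E'
from h import *
p=np.load("p.npy");s=monitor.read_state()
t=s["tool_pos"]-[0,0,.008]
for n,o in(("side",(225,170)),("top",(200,170))):
    for P in (t,c2w(p,(-.252+p[3],0,.075)),c2w(p,(-.252+p[3],0,.036))): print(n,((proj(n,P)[0]-o+.5)*4-.5).round())
E
```

```text
side [556. 375.]
side [517. 395.]
side [515. 459.]
top [727. 151.]
top [664. 169.]
top [657. 179.]
```

```bash

python3 -m inch '[[[5,15,0,0,0,0],[0,20,0,0,0,0],[0,15,0,0,0,0],[0,6,0,0,0,0],[0,3,0,0,0,0],[0,0,0,0,0,0],[0,0,0,0,0,0]]]' >/dev/null
python3 d.py -171.4 0 48
python3 - <<'E'
from h import *
for n,(x,y,w,h) in {"side":(275,190,150,130)}.items():
    a=cams[n]["image"][y:y+h,x:x+w];a=cv2.convertScaleAbs(a,alpha=1.6)
    cv2.imwrite(f"pics/{n}5.png",cv2.resize(a,None,fx=4,fy=4,interpolation=cv2.INTER_CUBIC))
E
```

```text
t 14.7 TCP comp mm [-286.82    0.31   56.46] force comp [-0.11  0.26 -0.12] open 0.6
turn needed (tool) [-0.0012 -0.0005  0.0007]
shift now-tool [-115.4    0.4    0.3] aligned tool [-115.4    0.5    0.3] world [-22.8 113.1  -0.5]
```

View pics/side5.png

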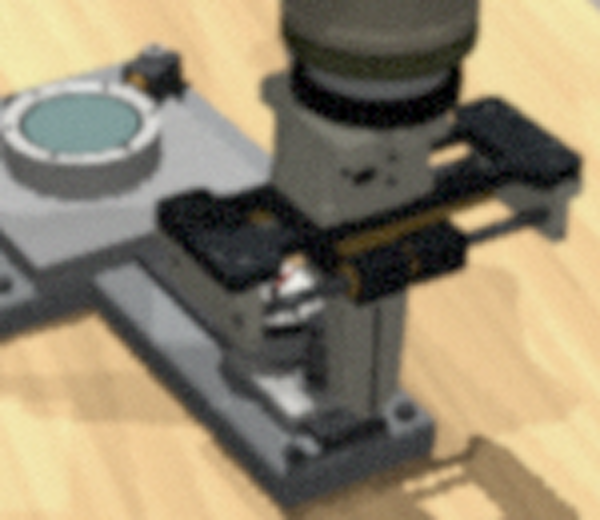

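```bash

python3 -m inch '[[[-3,0,0,0,0,0],[-4,0,0,0,0,0],[-4,0,0,0,0,0],[-4,0,0,0,0,0],[-4,0,0,0,0,0],[-4,0,0,0,0,0],[-4,0,0,0,0,0],[-4,0,0,0,0,0]]]' >/dev/null
python3 d.py -171.4 0 48
python3 -m inch '[[[-4,0,0,0,0,0],[-4,0,0,0,0,0],[-4,0,0,0,0,0],[-4,0,0,0,0,0],[-4,0,0,0,0,0],[-4,0,0,0,0,0],[-3,0,0,0,0,0],[-2,0,0,0,0,0]]]' >/dev/null
python3 d.py -171.4 0 48
```

```text
t 15.8 TCP comp mm [-256.74    0.84   55.72] force comp [-5.76  0.59 -1.88] open 0.4
turn needed (tool) [-0.0004 -0.001   0.0022]
shift now-tool [-85.3  -0.5   0.8] aligned tool [-85.3  -0.3   0.8] world [-16.3  83.8   0.3]
t 16.8 TCP comp mm [-227.68    0.94   55.67] force comp [-6.61  0.57 -2.25] open 0.9
turn needed (tool) [-0.     -0.0009  0.002 ]
shift now-tool [-56.3  -0.4   0.9] aligned tool [-56.3  -0.3   0.9] world [-10.3  55.3   0.3]
```

```bash

python3 -m inch '[[[-4,0,0,0,0,0],[-4,0,0,0,0,0],[-4,0,0,0,0,0],[-4,0,0,0,0,0],[-4,0,0,0,0,0],[-4,0,0,0,0,0],[-4,0,0,0,0,0],[-4,0,0,0,0,0]]]' >/dev/null
python3 d.py -171.4 0 48
python3 -m inch '[[[-3,0,0,0,0,0],[-3,0,0,0,0,0],[-3,0,0,0,0,0],[-2,0,0,0,0,0],[-1,0,0,0,0,0],[0,0,0,0,0,0]]]' >/dev/null
python3 d.py -171.4 0 48
python3 - <<'E'
from h import *
for n,(x,y,w,h) in {"side":(255,180,150,130),"top":(200,170,195,130)}.items():
    a=cams[n]["image"][y:y+h,x:x+w];a=cv2.convertScaleAbs(a,alpha=1.6)
    cv2.imwrite(f"pics/{n}6.png",cv2.resize(a,None,fx=4,fy=4,interpolation=cv2.INTER_CUBIC))
E
```

```text
t 17.8 TCP comp mm [-195.74    1.05   55.66] force comp [-6.4   2.04 -0.15] open 0.4
turn needed (tool) [ 0.0002 -0.0009  0.0021]
shift now-tool [-24.3  -0.4   1. ] aligned tool [-24.3  -0.3   1. ] world [-3.8 24.1  0.3]
t 18.55 TCP comp mm [-183.57    1.08   55.67] force comp [-5.18 -0.05 -1.03] open 1.0
turn needed (tool) [ 0.0003 -0.0008  0.0017]
shift now-tool [-12.2  -0.4   1.1] aligned tool [-12.2  -0.3   1.1] world [-1.4 12.1  0.3]
```

View pics/side6.png

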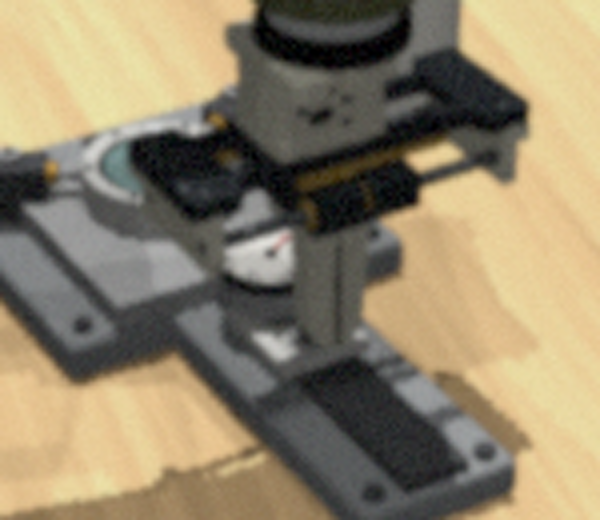

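View pics/top6.png

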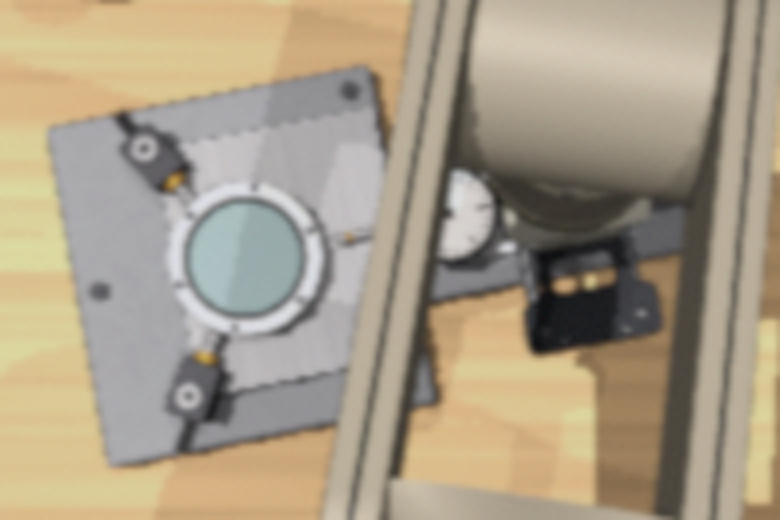

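The plunger's ball is about 8 mm from the rim, at (340,240) against (326,247), which agrees with the computed 12 mm left to go. I'll continue slowly.

```bash

python3 -m inch '[[[-2,0,0,0,0,0],[-2,0,0,0,0,0],[-1,0,0,0,0,0],[-1,0,0,0,0,0],[-1,0,0,0,0,0],[0,0,0,0,0,0]]]' >/dev/null
python3 d.py|head -1
python3 -m inch '[[[-1,0,0,0,0,0],[-1,0,0,0,0,0],[0,0,0,0,0,0]]]' >/dev/null
python3 d.py -171.4 0 48
python3 - <<'E'
from h import *
for n,(x,y,w,h) in {"side":(270,195,90,75),"top":(220,190,120,90)}.items():
    a=cams[n]["image"][y:y+h,x:x+w];a=cv2.convertScaleAbs(a,alpha=1.6)
    cv2.imwrite(f"pics/{n}7.png",cv2.resize(a,None,fx=6,fy=6,interpolation=cv2.INTER_CUBIC))
E
```

```text
t 19.4 TCP comp mm [-176.62    1.11   55.65] force comp [-4.77  1.71 -1.06] open 0.4
t 19.77 TCP comp mm [-174.85    1.1    55.67] force comp [-6.1   0.7  -1.08] open 0.5
turn needed (tool) [ 0.0004 -0.0009  0.0021]
shift now-tool [-3.4 -0.3  1.1] aligned tool [-3.4 -0.3  1.1] world [0.4 3.6 0.3]
```

View pics/side7.png

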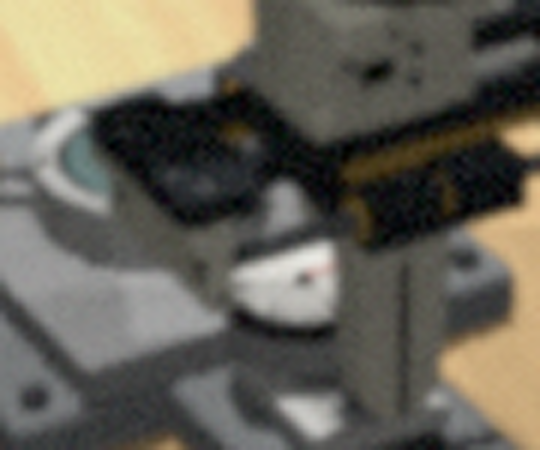

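View pics/top7.png

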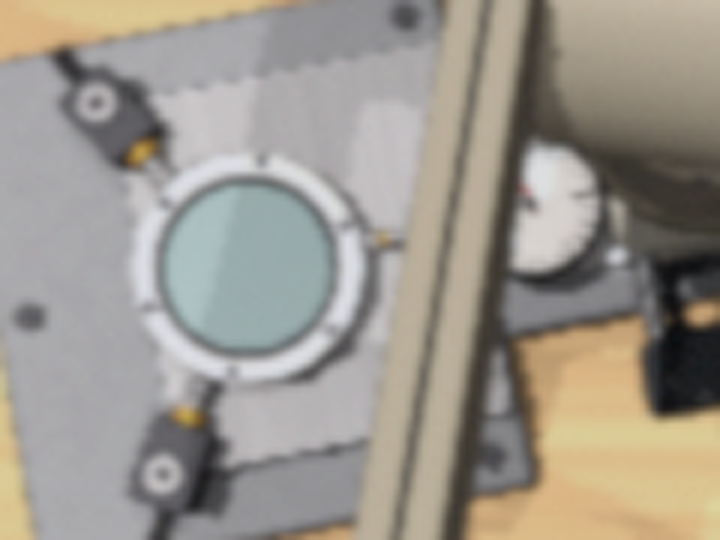

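The ball has reached the rim and the pointer has just started clockwise, with its tip at (320,268) in the side view. I'll advance 2 mm more.

```bash

python3 -m inch '[[[-1,0,0,0,0,0],[-1,0,0,0,0,0],[0,0,0,0,0,0]]]' >/dev/null
python3 d.py -171.4 0 48
python3 - <<'E'
from h import *
for n,(x,y,w,h) in {"side":(270,195,90,75),"top":(220,190,120,90)}.items():
    a=cams[n]["image"][y:y+h,x:x+w];a=cv2.convertScaleAbs(a,alpha=1.6)
    cv2.imwrite(f"pics/{n}8.png",cv2.resize(a,None,fx=6,fy=6,interpolation=cv2.INTER_CUBIC))
E
```

```text
t 20.25 TCP comp mm [-172.99    1.11   55.68] force comp [-6.47  1.23 -1.06] open 0.5
turn needed (tool) [ 0.0004 -0.001   0.0023]
shift now-tool [-1.6 -0.3  1.1] aligned tool [-1.6 -0.3  1.1] world [0.8 1.8 0.3]
```

View pics/side8.png

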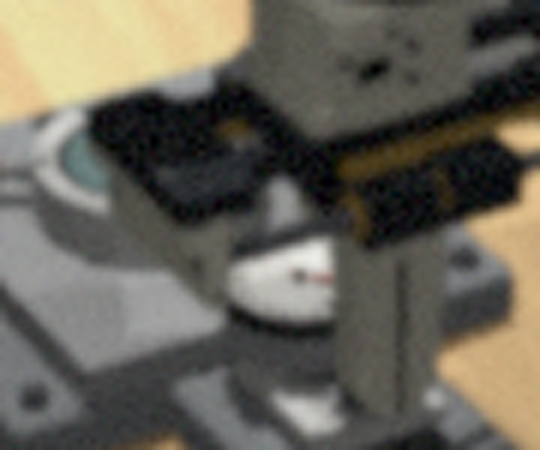

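View pics/top8.png

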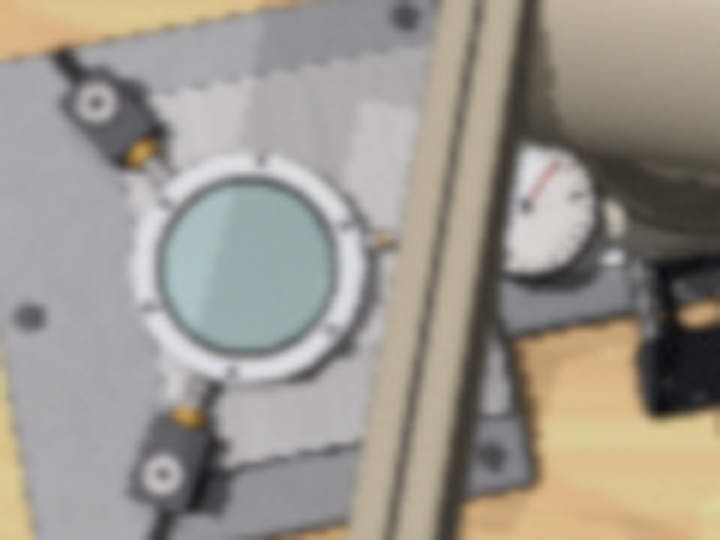

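In the top view the pointer, from (527,205) to (558,160), stands about 43° before the top mark at (577,194). That leaves about 1.5 mm, which matches the computed figure.

```bash

python3 -m inch '[[[-0.7,0,0,0,0,0],[-0.8,0,0,0,0,0],[0,0,0,0,0,0],[0,0,0,0,0,0]]]' >/dev/null
python3 d.py -171.4 0 48
python3 - <<'E'
from h import *
for n,(x,y,w,h) in {"top":(220,190,120,90)}.items():
    a=cams[n]["image"][y:y+h,x:x+w];a=cv2.convertScaleAbs(a,alpha=1.6)
    cv2.imwrite(f"pics/{n}9.png",cv2.resize(a,None,fx=6,fy=6,interpolation=cv2.INTER_CUBIC))
E
```

```text
t 20.85 TCP comp mm [-171.58    1.13   55.68] force comp [-6.94  1.49 -0.51] open 0.5
turn needed (tool) [ 0.0004 -0.001   0.0024]
shift now-tool [-0.2 -0.3  1.1] aligned tool [-0.2 -0.3  1.1] world [1.1 0.4 0.3]
```

View pics/top9.png

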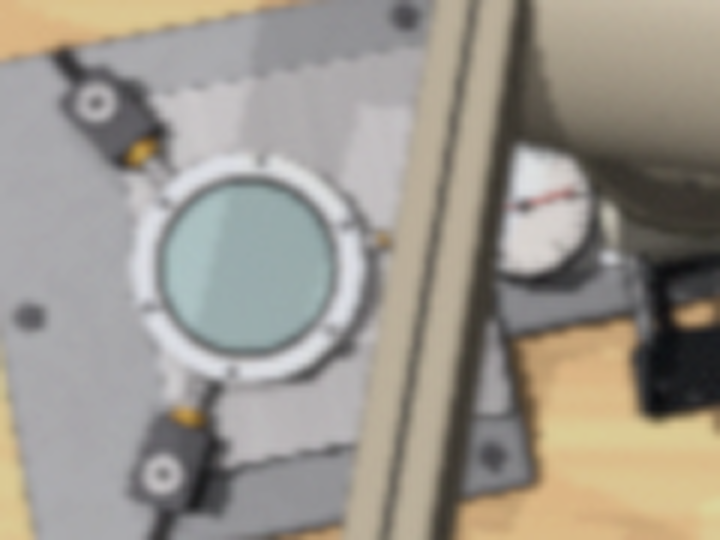

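The pointer now lies on the top mark at (575,192). I'll back off and check.

```bash

python3 -m inch '[[[1,0,0,0,0,0],[2,0,0,0,0,0],[5,0,0,0,0,0],[10,0,0,0,0,0],[20,0,0,0,0,0],[30,-10,0,0,0,0],[40,-10,0,0,0,0],[40,-20,0,0,0,0]]]' 
python3 -m inch '[[[30,-30,0,0,0,0],[15,-40,0,0,0,0],[0,-30,0,0,0,0],[0,0,0,0,0,0],[0,0,0,0,0,0]]]' 
python3 - <<'E'
from h import *
for n,(x,y,w,h) in {"top":(215,180,150,100),"side":(225,130,200,180)}.items():
    a=cams[n]["image"][y:y+h,x:x+w];a=cv2.convertScaleAbs(a,alpha=1.6);k=5 if n=="top" else 3
    cv2.imwrite(f"pics/{n}10.png",cv2.resize(a,None,fx=k,fy=k,interpolation=cv2.INTER_CUBIC))
cv2.imwrite("pics/full.png",cams["top"]["image"])
E
```

```text
t: 21.95
tool_pos: [0.6266, -0.1702, 0.095]
orientation: [-1.298, 1.062, -1.059]
force: [-0.1, 0.0, -0.5]
opening: 0.0004
t: 22.58
tool_pos: [0.6357, -0.2126, 0.1943]
orientation: [-1.298, 1.061, -1.059]
force: [-0.0, 0.1, -0.4]
opening: 0.0002
```

View pics/top10.png

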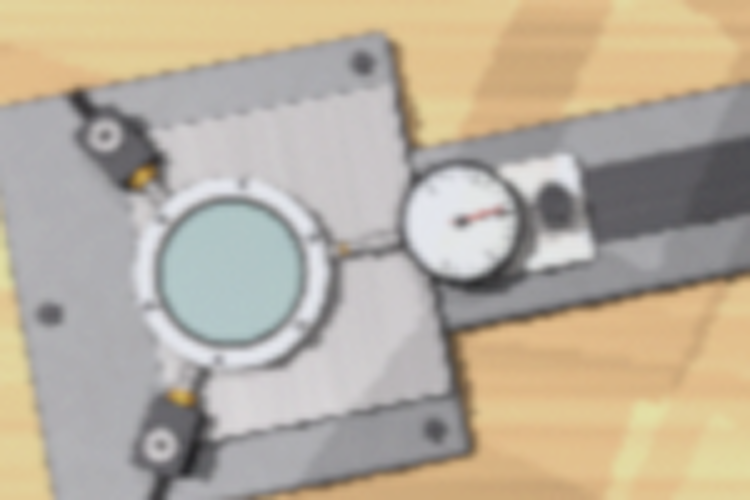

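View pics/side10.png

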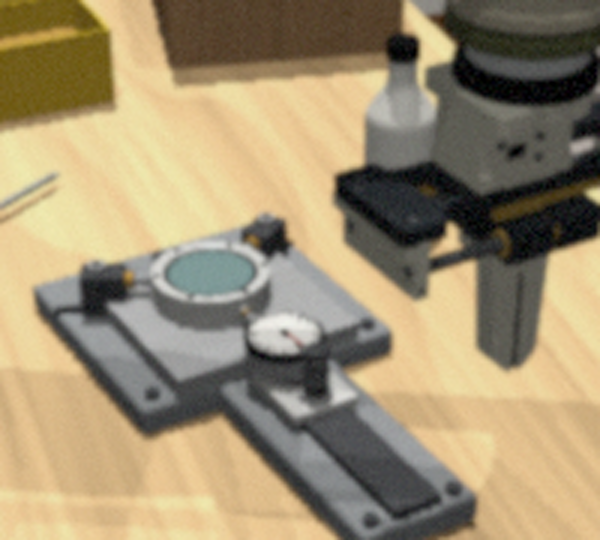

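With the arm clear, the pointer, from (460,220) to (505,210), points straight at the knob, so it's on the top mark. The window at (232,270) touches both stops and the plunger at (337,248). I'm handing the job in.

```bash
python3 -c "
from plant import robot
print(robot.close_job())"
```

```text
the job is handed in; nothing more can be done
None
```

The window is pressed home against both stops, and the dial gauge rests on its rim with the red pointer on the top mark. I handed the job in at about 22.6 s; it gave no verdict.

- **Pressing home:** I pushed the window with the closed fingers until the force held steady at about 6 N for about 0.4 s. There was almost no sideways force, so I take it that both stops were bearing. The highest push I read on the window was 6.2 N. The plunger was still well back at that point.
- **Setting the gauge:** I pushed the knob from behind until the pointer reached the top mark, about 4 mm of plunger. The computed carriage position and the pointer agreed to about 0.2 mm.
- **Last checks:** With the arm clear, the pictures showed the pointer still on the top mark and the window touching both stops and the plunger. The knob had been let go.
- **Not measured:** I had no direct reading of the force on each stop; that rests on the push force and the pictures. In the last views the bottle looked unmoved. I did not compare the bystanders' positions before and after, but the arm never came near them.

No check failed or disagreed.

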